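# Gauge the gap between brake pads

### The arm

A 6-joint arm with a two-finger parallel gripper is mounted at the origin on the work surface; the furniture and walls round the work are solid. World frame = base frame: x ahead of the robot, y to its left, z up, the work surface at z = 0. Lengths are in m, angles in degrees, forces in N, time in s.
With the tool pointing down it reaches from about 0.35 to 0.85 m from the base axis. Payload 8.1 kg.
Tool frame: the origin (TCP) lies on the mounting face of the last link; the fingertips stand 186 mm ahead of it and the grasp point (between the pads) lies 167 mm ahead of it; z points along the fingers, y is the line along which they close (so a half turn about z gives the same grasp; the last joint's range is limited). The gripper opens to 93 mm and grips with 3 to 60 N. Pads are 15 mm wide; open, the fingers measure 128 mm over their backs; the gripper's body (75 mm by 188 mm) begins 65 mm behind the grasp point.
Start: joints at [63.232, 7.471, 85.268, -0, 87.261, -4.893], TCP at [0.224, 0.557, 0.405] pointing down, gripper open.
Joint ranges: [-169.43, 169.43], [-51.17, 129.36], [1.28, 143.12], [-76.62, 256.62], [0, 156.53], [-152.29, 152.29]. Speed limits (degrees/s): [136.94, 136.94, 159.86, 180, 180, 180].

### API

Orientations are given as a 3x3 rotation matrix whose columns are the frame's x, y, z axes.
In Python, from bench import * gives the robot as it stands.
- The arm moves only by the tool step_arm, never from a script. Its argument "moves" is a list of rows, each an object of numbers: "dx", "dy", "dz": the shift along the tool's x, y, z in cm; "ax", "ay", "az": the turn, a rotation vector about the tool's x, y, z in rad. A call has 1 to 12 rows; each row shifts and turns the commanded pose from where the row before left it, along the tool's axes as they then stand; what a row does not reach is not made up. A row lasts 1/10 s, in which the tool goes at most 50 mm and 8.59 degrees, less where a joint would pass 70% of its speed; a pose out of reach is approached as far as the arm can. A call is refused whole if a number of a shift passes 5 or a number of a turn 0.15, either way. A call with a gripper value outside its range is refused whole. "hand" is the gripper's target within -1 to 1 (fully open at 1, half-way at 0, shut at -1), set as the call begins (left out, the last holds). The fingers move at their own pace and stop on an object; "newtons" is the grip in N (left out, the last holds). Time passes only in rows, so rows that do not move let the fingers close. It gives the time, the measured TCP pose, the force, the opening and the grip force at its end, in the units of the state.
- state(): the state, without advancing time (a new reading comes with each control period).
- grab_frame(name): name is "scene" or "top" or "wrist"; returns the picture (400x640x3 uint8, red, green, blue); there is no depth.
- camera_params(name): a dict with "mtx" (3x3 intrinsics, pixels), "D" ([k1, k2, p1, p2, k3] as OpenCV has them; the pictures are not rectified), "rvec" (rotation vector, rad) and "tvec" (3), from world to camera coordinates, as OpenCV has them. Camera axes: x right, y down, z forward; pixel columns grow to the right and rows downward; lengths in m; the calibration is good to about 2 mm. A picture is of the moment at which its call begins: read the wrist's pose just before it. camera_params takes no time and is no camera call; for the wrist camera it gives the pose at the moment of the call.
- hand_in(): hands the job in; it is judged then, once.
The state is a dict: "t": time; "joints": joint angles; "dq": joint speeds; "joint_torque": joint torques, N m; "tool_pos": TCP position; "eef_rot": TCP orientation; "force": force on the tool from outside, world axes, zero at the start; "ft_torque": the same for the moment, N m; "grip_width": opening from 0.0 (shut) to 1.0 (fully open); "gripper_force": force on a finger pad.
Only numpy, scipy, OpenCV 4.12 (cv2) and the standard library are available. Lean on these libraries where they do the work, as an engineer would, in place of code of your own. Each camera call takes 0.05 s, during which the arm holds its last target. There are 200 camera calls.

### The job

Somebody has begun to gauge the gap between the two pads of the brake caliper: the thinnest gauge leaf stands loose in it. Take that leaf out and set it down on the bench well clear of the caliper, then go on up the thicker leaves and leave the thickest one that still goes into the gap standing in it, fully down on the slot floor and let go, without forcing the pads apart. The other leaves end up on the bench, clear of the caliper.

Things in the scene. Friction and masses are not known exactly. Their poses are not given: they have to be found in the camera images.
- caliper_body: Grey brake caliper, 79 mm high, fixed on a dark plate 120 x 180 mm. Origin: on the bench below the slot's middle; x along the slot, y across it, z up. Slot open above and at both ends, floor at z = 30 mm. Two pads 60 mm long (x), z = 34 to 75 mm; over the top 10 mm each face bevels back 6 mm (a wider mouth). Fixed pad's face at y = +20 mm; inner pad on the -y side, piston housing to y = -99.
- inner_pad_face (a point): Middle of the inner pad's face (caliper frame: x = 0, z = 50 mm, y = -2 to -20 mm, different each time). Gap in mm = 20 minus this y, so 22 to 40. Its piston is stiff and stays put unless forced with about 20 N.
- leaf_thin: Thinnest gauge leaf, 12 mm thick (y): upright bright plate 50 mm wide (x), 62 mm high, with a black grip on top 30 mm wide (x), 10 mm thick (y), from 65 to 99 mm above the foot. Origin: centre of the underside; z up. 0.10 kg. Starts loose in the gap, parallel to the pads. Bench free to set it down, 100 mm square: round x = 0.42, y = -0.10 m.
- leaf_middle: Middle gauge leaf, 18 mm thick; otherwise the same shape, size, grip and frame as the thin one. About 0.13 kg. Starts upright on the bench to the robot's right; it or the thick one may be nearer the caliper.
- leaf_thick: Thickest gauge leaf, 28 mm thick; otherwise the same shape, size, grip and frame as the thin one. About 0.18 kg. Starts upright on the bench to the robot's right. A 0.5 m high stack of red cartons stands behind the bench's middle and right; its front runs from x = 0.51, y = -0.01 to x = 0.61, y = -0.40 m: carry the leaves past on the robot's side of it.
There are look-alikes about, which are no part of the job. What is shaped like the leaf_thick but turquoise is not meant. What is shaped like the leaf_thin but yellow is not meant.

How it is judged (in metres and radians):
On the way:
1. the thin leaf has been taken out and stands or lies on the bench clear of the caliper, let go (horizontal distance between leaf_thin and caliper_body above 0.1 m and height (world z) of leaf_thin below 0.05 m and linear speed of leaf_thin below 0.02 m/s and contact force between leaf_thin and the fingers below 0.2 N), for 0.2 s.
At the end, for the whole second after the job is handed in: The thickest leaf that goes in stands on the slot floor (within 7 mm of it, 20 mm of the slot's middle, leaning under 20 degrees); for a gap of 28 to 31 mm, middle or thick will do. The other leaves rest on the bench over 100 mm from the caliper's origin. All at rest (horizontal distance between leaf_thin and caliper_body above 0.1 m and height (world z) of leaf_thin below 0.05 m and linear speed of leaf_thin below 0.02 m/s and ((z of leaf_thick in the frame of caliper_body between 0.025 and 0.037 m and x of leaf_thick in the frame of caliper_body between -0.02 and 0.02 m and y of leaf_thick in the frame of caliper_body between -0.03 and 0.03 m and angle between leaf_thick's own z axis and vertical below 0.35 rad and linear speed of each of leaf_thick, leaf_middle below 0.02 m/s and horizontal distance between leaf_middle and caliper_body above 0.1 m and height (world z) of leaf_middle below 0.05 m) or (z of leaf_middle in the frame of caliper_body between 0.025 and 0.037 m and x of leaf_middle in the frame of caliper_body between -0.02 and 0.02 m and y of leaf_middle in the frame of caliper_body between -0.03 and 0.03 m and angle between leaf_middle's own z axis and vertical below 0.35 rad and linear speed of each of leaf_middle, leaf_thick below 0.02 m/s and horizontal distance between leaf_thick and caliper_body above 0.1 m and height (world z) of leaf_thick below 0.05 m and y of inner_pad_face in the frame of caliper_body above -0.011 m))); the robot touches nothing.
It fails at once if the pads are forced apart or pushed: the inner pad moves more than 4 mm (distance of inner_pad_face from where it was at the start of the episode above 0.004 m).
It also fails if it takes over 72 s, if anything falls off the work surface, if the arm or the gripper's body presses on something with over 40 N, if the wrist force passes 120 N, or if a joint passes its speed limit or range.

## Working session

There is one attempt and no reset: what is moved stays moved. The work goes in short steps, Python scripts to look and compute and a tool call to move; the robot and the scene stay as the last step left them, time stands still between calls to the robot, and variables do not carry over. Pictures are saved under pics/ and viewed, at most 10 in all, crops included, and the job is handed in when it is done.

Besides the shell and the picture viewer there is one more tool, called after "Call:" as name([rows], argument=value, ...), one row to a line, values as JSON. step_arm: Moves the arm, as the interface text tells. Its arguments: {"type":"object","properties":{"moves":{"type":"array"},"hand":{"type":"number"},"newtons":{"type":"number"}},"required":["moves"]}

```bash
mkdir -p pics; python3 - <<'E'
from bench import *
import cv2,numpy as np
s=state();print(s['t'],s['tool_pos'],np.round(s['eef_rot'],3).tolist(),s['grip_width'])
for n in("scene","top"):
    cv2.imwrite(f"pics/{n}0.png",grab_frame(n)[...,::-1]);p=camera_params(n)
    R=cv2.Rodrigues(np.array(p['rvec'],float))[0];print(n,np.round(-R.T@np.array(p['tvec']).ravel(),3),R[2].round(2),p['mtx'][0][0])
E
```

```text
0.0 [0.2234129  0.55660368 0.40369731] [[-0.928, 0.373, -0.001], [0.373, 0.928, -0.002], [0.0, -0.002, -1.0]] 0.9963487588086911
scene [-0.073 -0.803  0.464] [ 0.5   0.75 -0.43] 412.75137861420484
top [ 0.277 -0.076  1.021] [ 0.11 -0.   -0.99] 367.7483317838909
```

View pics/scene0.png

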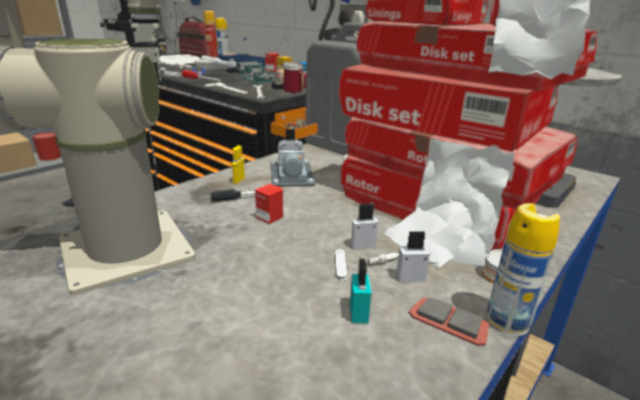

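View pics/top0.png

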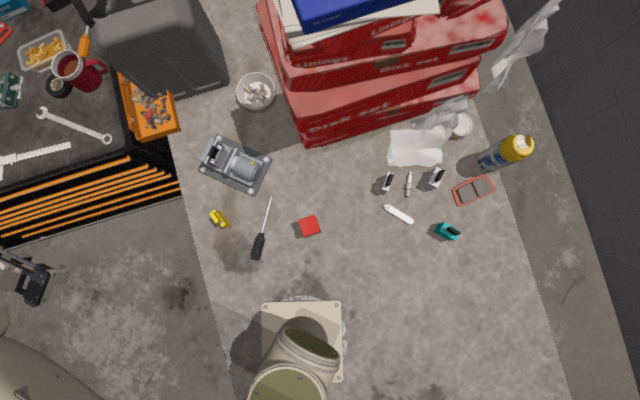

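Top view: caliper at about (235,165) with the thin leaf near (213,155); grey leaves at (388,182) and (437,178); decoys are yellow at (219,219) and turquoise at (449,231). I'll zoom in on both areas.

```bash
cat > h.py <<'E'
from bench import *
import cv2,numpy as np
def cam(n):
    p=camera_params(n);return np.array(p['mtx'],float),np.array(p['D'],float),np.array(p['rvec'],float),np.array(p['tvec'],float).ravel()
def ray(c,uv,z):
    K,D,r,t=c;R=cv2.Rodrigues(r)[0]
    q=cv2.undistortPoints(np.array(uv,float).reshape(-1,1,2),K,D).reshape(-1,2)
    d=np.c_[q,np.ones(len(q))]@R;o=-R.T@t
    return o+d*((z-o[2])/d[:,2])[:,None]
def proj(c,P):
    K,D,r,t=c;return cv2.projectPoints(np.array(P,float).reshape(-1,3),r,t,K,D)[0].reshape(-1,2)
E
python3 - <<'E'
from h import *
im=cv2.imread('pics/top0.png')
a=cv2.resize(im[125:205,185:285],None,fx=6,fy=6,interpolation=3)[:, :600]
b=cv2.resize(im[155:205,370:470],None,fx=6,fy=6,interpolation=3)[:290]
cv2.imwrite('pics/c1.png',np.vstack([a[:,:],b])[:790][:, :600])
s=cv2.resize(im[125:205,185:285],(480,384),interpolation=3);s2=cv2.resize(im[155:200,370:470],(480,216),interpolation=3)
cv2.imwrite('pics/c1.png',np.vstack([s,s2]))
c=cam('top')
print(ray(c,[[235,165],[213,155]],0.07).round(3),ray(c,[[388,182],[437,178],[219,219]],0.09).round(3))
print(ray(c,[[202,169],[254,195],[270,160],[218,135]],0.0).round(3))
E
```

```text
[[0.474 0.162 0.07 ]
 [0.503 0.221 0.07 ]] [[ 0.414 -0.236  0.09 ]
 [ 0.421 -0.363  0.09 ]
 [ 0.331  0.199  0.09 ]]
[[0.48  0.274 0.   ]
 [0.401 0.126 0.   ]
 [0.5   0.08  0.   ]
 [0.578 0.229 0.   ]]
```

View pics/c1.png

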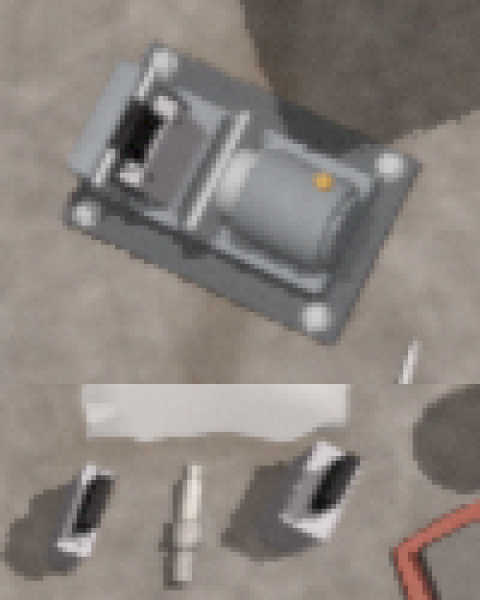

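Crop: the near grey leaf (left) is narrower, so it's the middle one; the right is the thick one. The thin leaf's black grip is at crop (137,130), in a wide gap. Next: coarse poses.

```bash
python3 - <<'E'
from h import *
c=cam('top')
f=lambda u,o:[[o[0]+x/4.8-.4,o[1]+y/4.8-.4] for x,y in u]
P=ray(c,f([(148,42),(420,158),(333,342),(62,222)],(185,125)),.008);print(P.round(3), [np.linalg.norm(P[i]-P[i-1]).round(3) for i in range(4)])
d=(P[0]+P[3]-P[1]-P[2])[:2];print('cal y dir',np.degrees(np.arctan2(d[1],d[0])))
g=ray(c,f([(137,130)],(185,125)),.129);print('thin',g)
for n,u in(('mid',[(103,475),(87,528)]),('thick',[(352,458),(317,510)])):
    q=ray(c,f([(x,y-384) for x,y in u],(370,155)),.099);d=q[0]-q[1];print(n,q.mean(0).round(3),np.linalg.norm(d),np.degrees(np.arctan2(d[1],d[0])))
s=state();w=camera_params('wrist');R=cv2.Rodrigues(np.array(w['rvec'],float))[0];o=-R.T@np.array(w['tvec']).ravel()
T=np.array(s['eef_rot']);print('wristcam in tool',T.T@(o-s['tool_pos']),T.T@R[2],w['mtx'][0])
E
```

```text
[[0.58  0.234 0.008]
 [0.505 0.073 0.008]
 [0.398 0.125 0.008]
 [0.474 0.284 0.008]] [np.float64(0.118), np.float64(0.178), np.float64(0.119), np.float64(0.177)]
cal y dir 64.79890753495796
thin [[0.49726959 0.20250676 0.129     ]]
mid [ 0.42  -0.238  0.099] 0.029802145807679772 -19.338715151297375
thick [ 0.426 -0.367  0.099] 0.03439918095793651 -36.92593295469864
wristcam in tool [ 0.08250975 -0.00081646  0.02013859] [-2.97198459e-01  2.21550626e-05  9.54815729e-01] [291.04778858   0.         320.66755336]
```

Call:
step_arm([
  {"dx": -4,"dy": -2,"az": 0.058},
  {"dx": -4,"dy": -2},
  {"dx": -4,"dy": -2},
  {"dx": -4,"dy": -2},
  {"dx": -4,"dy": -2},
  {"dx": -4,"dy": -2},
  {"dx": -4,"dy": -2},
  {"dx": -4,"dy": -2},
  {"dx": -4,"dy": -2},
  {"dx": -4,"dy": -2.4},
  {},
  {},
], hand=0.2)

```text
invalid input
```

```bash
cat >> h.py <<'E'
def go(xyz,yaw=None):
    """tool-axis shift (cm) to grasp point xyz and turn az so that tool y is at yaw deg (mod 180)"""
    s=state();T=np.array(s['eef_rot']);p=np.array(s['tool_pos'])
    y=np.degrees(np.arctan2(T[1,1],T[0,1]));az=0
    if yaw is not None: az=-((yaw-y+90)%180-90)
    d=np.array(xyz)-[0,0,-.167]-p
    a=np.radians(y-az);Y=np.array([np.cos(a),np.sin(a),0]);Z=np.array([0,0,-1]);X=np.cross(Y,Z)
    print('t',round(s['t'],2),'tcp',p.round(4),'yaw',y.round(2),'tilt',T[:,2].round(3),'| dx,dy,dz after turn',(np.array([d@X,d@Y,d@Z])*100).round(2),'az',np.radians(az).round(3),'j6',round(s['joints'][5],1))
E
python3 - <<'E'
from h import *
c=cam('wrist');cv2.imwrite('pics/w1.png',grab_frame('wrist')[...,::-1]);import pickle;pickle.dump(c,open('w1.pkl','wb'))
go([.497,.2025,.116],64.8)
E
```

```text
t 0.15 tcp [0.2235 0.5567 0.4039] yaw 68.12 tilt [-0.001 -0.001 -1.   ] | dx,dy,dz after turn [-39.83 -20.4   12.09] az 0.058 j6 -4.9
```

View pics/w1.png

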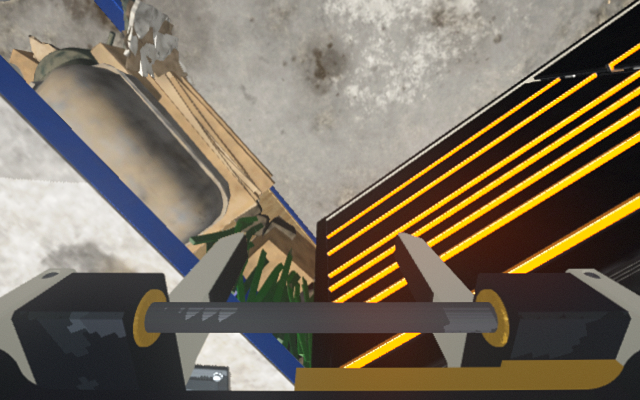

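The move was refused, probably because of the empty rows. The picture only shows the start position, with the fingers along the bottom edge.

Call:
step_arm([
  {"dx": -4,"dy": -2,"az": 0.058},
  {"dx": -4,"dy": -2},
  {"dx": -4,"dy": -2},
  {"dx": -4,"dy": -2},
  {"dx": -4,"dy": -2},
  {"dx": -4,"dy": -2},
  {"dx": -4,"dy": -2},
  {"dx": -4,"dy": -2},
  {"dx": -4,"dy": -2},
  {"dx": -4,"dy": -2.4},
  {"dx": 0},
  {"dx": 0},
], hand=0.2)

```text
invalid input
```

```bash
python3 - <<'E'
from h import *
c=cam('wrist');cv2.imwrite('pics/w2.png',grab_frame('wrist')[...,::-1]);import pickle;pickle.dump(c,open('w2.pkl','wb'))
go([.497,.2025,.116],64.8);print(proj(c,[.497,.2025,.129]))
E
```

```text
t 0.2 tcp [0.2235 0.5567 0.4041] yaw 68.12 tilt [-0.001 -0.001 -1.   ] | dx,dy,dz after turn [-39.83 -20.4   12.11] az 0.058 j6 -4.9
[[150.81738761 477.20679743]]
```

View pics/w2.png

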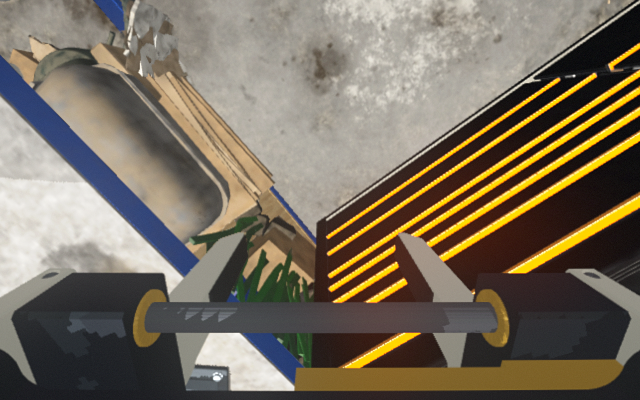

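Refused again, same picture. I'll try one row on its own to find the accepted form.

Call:
step_arm([
  {"dx": -4.0,"dy": -2.0,"dz": 0.0,"ax": 0.0,"ay": 0.0,"az": 0.058},
])

```text
t: 0.3
tool_pos: [0.251, 0.5251, 0.4042]
eef_rot: [[-0.907, 0.422, -0.002], [0.422, 0.907, 0.001], [0.002, -0.0, -1.0]]
force: [1.6, -0.4, -0.1]
grip_width: 1.002
gripper_force: 0.0
```

Call:
step_arm([
  {"dx": -4,"dy": -2},
  {"dx": -4,"dy": -2},
  {"dx": -4,"dy": -2},
  {"dx": -4,"dy": -2},
  {"dx": -4,"dy": -2},
  {"dx": -4,"dy": -2},
  {"dx": -4,"dy": -2},
  {"dx": -4,"dy": -2},
  {"dx": -4,"dy": -2.4},
  {"dx": 0},
  {"dx": 0},
])

```text
invalid input
```

Call:
step_arm([
  {"dx": -4,"dy": -2,"dz": 0,"ax": 0,"ay": 0,"az": 0},
  {"dx": -4,"dy": -2,"dz": 0,"ax": 0,"ay": 0,"az": 0},
  {"dx": -4,"dy": -2,"dz": 0,"ax": 0,"ay": 0,"az": 0},
  {"dx": -4,"dy": -2,"dz": 0,"ax": 0,"ay": 0,"az": 0},
  {"dx": -4,"dy": -2,"dz": 0,"ax": 0,"ay": 0,"az": 0},
  {"dx": -4,"dy": -2,"dz": 0,"ax": 0,"ay": 0,"az": 0},
  {"dx": -4,"dy": -2,"dz": 0,"ax": 0,"ay": 0,"az": 0},
  {"dx": -4,"dy": -2,"dz": 0,"ax": 0,"ay": 0,"az": 0},
  {"dx": -4,"dy": -2.4,"dz": 0,"ax": 0,"ay": 0,"az": 0},
  {"dx": 0,"dy": 0,"dz": 0,"ax": 0,"ay": 0,"az": 0},
], hand=0.2)

```text
t: 1.3
tool_pos: [0.5029, 0.1993, 0.4044]
eef_rot: [[-0.903, 0.431, 0.001], [0.431, 0.903, -0.002], [-0.001, -0.001, -1.0]]
force: [-0.3, 0.2, 0.1]
grip_width: 0.599
gripper_force: 0.0
```

All six keys are required. Now a look from here.

```bash
python3 - <<'E'
from h import *
c=cam('wrist');cv2.imwrite('pics/w3.png',grab_frame('wrist')[...,::-1]);import pickle;pickle.dump(c,open('w3.pkl','wb'))
go([.497,.2025,.116],64.8);print(proj(c,[.497,.2025,.129]))
E
```

```text
t 1.35 tcp [0.5018 0.2013 0.4044] yaw 64.54 tilt [-0. -0. -1.] | dx,dy,dz after turn [ 0.48 -0.09 12.14] az -0.005 j6 -48.1
[[322.33668323 193.57480039]]
```

View pics/w3.png

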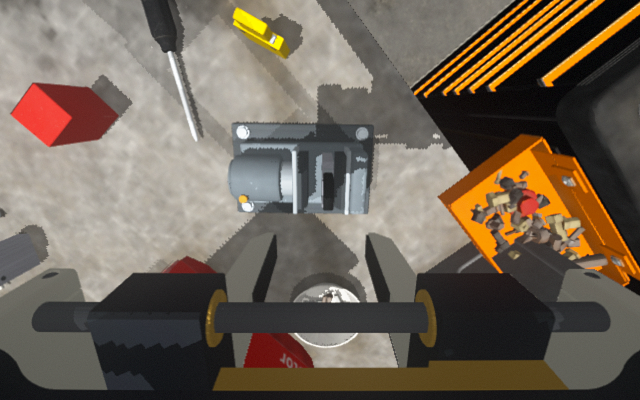

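The wrist view shows the caliper at (300,168) and the thin leaf's black grip at about (328,183). Zooming in for gap and pose.

```bash
python3 - <<'E'
from h import *
im=cv2.imread('pics/w3.png')
cv2.imwrite('pics/w3c.png',cv2.resize(im[115:220,270:385],None,fx=5.6,fy=5.6,interpolation=3)[:598])
E
```

```text
(no output)
```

View pics/w3c.png

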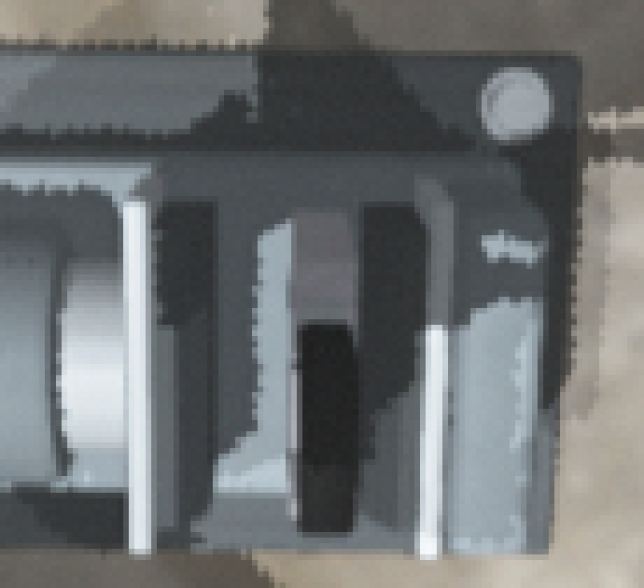

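```bash
python3 - <<'E'
from h import *
import pickle
c=pickle.load(open('w3.pkl','rb'))
cal=np.radians(64.8);Y=np.array([np.cos(cal),np.sin(cal)]);X=np.array([Y[1],-Y[0]])
def m(u,v,z):
    p=ray(c,[[270+(u)/5.6-.4,115+(v)/5.6-.4]],z)[0][:2];return p.round(4),np.round([(p@X)*1000,(p@Y)*1000],1)
for n,a in dict(plateTR=(580,55,.01),plateR2=(552,500,.01),strip1Ltop=(122,202,.079),strip1Lb=(122,552,.079),strip1R=(152,380,.075),padInnerDark=(215,260,.034),padInnerDark75=(215,260,.065),innerlow34=(200,540,.034),strip2R=(446,550,.079),strip2L=(418,440,.075),strip2Lt=(418,200,.075),leafplateTL=(292,212,.092),leafplateTR=(358,212,.092),gripL=(299,420,.129),gripR=(357,420,.129),gripT=(325,322,.129),gripB=(325,465,.129),gripBfoot=(325,532,.095),floorR=(358,212,.03)).items(): print(n,*m(*a))
E
```

```text
plateTR [0.475  0.2838] [309. 459.]
plateR2 [0.569  0.2377] [413.6 457.3]
strip1Ltop [0.4543 0.1872] [331.4 362.8]
strip1Lb [0.5162 0.1553] [401.  360.3]
strip1R [0.488 0.176] [366.7 367. ]
padInnerDark [0.4779 0.1927] [350.4 377.9]
padInnerDark75 [0.4735 0.1964] [344.9 379.3]
innerlow34 [0.5343 0.1611] [414.8 373.3]
strip2R [0.5436 0.2138] [400.8 425. ]
strip2L [0.5216 0.2179] [379.1 419.3]
strip2Lt [0.4784 0.2373] [331.8 418.4]
leafplateTL [0.4679 0.2158] [331.4 394.5]
leafplateTR [0.4729 0.2265] [331.5 406.3]
gripL [0.4938 0.2047] [359.7 395.4]
gripR [0.4979 0.2132] [359.7 404.9]
gripT [0.4809 0.2154] [343.5 399.6]
gripB [0.5026 0.2052] [367.4 399.7]
gripBfoot [0.5245 0.1958] [391.2 400.5]
floorR [0.4824 0.2249] [340.8 408.9]
```

Crop reading: inner pad face at u≈215, fixed pad face at u≈360, and the leaf (295–358) leans against the fixed pad. That makes the gap about 28–29 mm, to be refined once the leaf is out. Thin leaf's grip centre is about (0.501, 0.2065). Next: descend and grasp.

Call:
step_arm([
  {"dx": 0.3,"dy": 0.4,"dz": 3,"ax": 0,"ay": 0,"az": 0},
  {"dx": 0,"dy": 0,"dz": 4,"ax": 0,"ay": 0,"az": 0},
  {"dx": 0,"dy": 0,"dz": 3,"ax": 0,"ay": 0,"az": 0},
  {"dx": 0,"dy": 0,"dz": 1.5,"ax": 0,"ay": 0,"az": 0},
  {"dx": 0,"dy": 0,"dz": 0.6,"ax": 0,"ay": 0,"az": 0},
  {"dx": 0,"dy": 0,"dz": 0,"ax": 0,"ay": 0,"az": 0},
  {"dx": 0,"dy": 0,"dz": 0,"ax": 0,"ay": 0,"az": 0},
])

```text
t: 2.05
tool_pos: [0.5002, 0.209, 0.2856]
eef_rot: [[-0.905, 0.425, 0.002], [0.425, 0.905, 0.001], [-0.002, 0.002, -1.0]]
force: [0.5, -0.6, -0.1]
grip_width: 0.599
gripper_force: 0.0
```

Call:
step_arm([
  {"dx": 0,"dy": 0,"dz": 0,"ax": 0,"ay": 0,"az": 0},
  {"dx": 0,"dy": 0,"dz": 0,"ax": 0,"ay": 0,"az": 0},
  {"dx": 0,"dy": 0,"dz": 0,"ax": 0,"ay": 0,"az": 0},
  {"dx": 0,"dy": 0,"dz": 0,"ax": 0,"ay": 0,"az": 0},
  {"dx": 0,"dy": 0,"dz": 0,"ax": 0,"ay": 0,"az": 0},
  {"dx": 0,"dy": 0,"dz": 0,"ax": 0,"ay": 0,"az": 0},
  {"dx": 0,"dy": 0,"dz": 0,"ax": 0,"ay": 0,"az": 0},
  {"dx": 0,"dy": 0,"dz": 0,"ax": 0,"ay": 0,"az": 0},
], hand=-1, newtons=15)

```text
t: 2.85
tool_pos: [0.4996, 0.2085, 0.2837]
eef_rot: [[-0.905, 0.426, -0.0], [0.426, 0.905, -0.0], [0.0, -0.0, -1.0]]
force: [-0.6, 0.1, 0.8]
grip_width: 0.108
gripper_force: 15.0
```

Gripped at 10 mm, as expected. Lifting and carrying to (0.42, -0.10).

Call:
step_arm([
  {"dx": 0,"dy": 0,"dz": -2,"ax": 0,"ay": 0,"az": 0},
  {"dx": 0,"dy": 0,"dz": -3,"ax": 0,"ay": 0,"az": 0},
  {"dx": 0,"dy": 0,"dz": -4,"ax": 0,"ay": 0,"az": 0},
  {"dx": 0,"dy": 0,"dz": -3,"ax": 0,"ay": 0,"az": 0},
  {"dx": -0.8,"dy": -4,"dz": 0,"ax": 0,"ay": 0,"az": 0},
  {"dx": -0.7,"dy": -4,"dz": 0,"ax": 0,"ay": 0,"az": 0},
  {"dx": -0.7,"dy": -4,"dz": 0,"ax": 0,"ay": 0,"az": 0},
  {"dx": -0.7,"dy": -4,"dz": 0,"ax": 0,"ay": 0,"az": 0},
  {"dx": -0.8,"dy": -4,"dz": 0,"ax": 0,"ay": 0,"az": 0},
  {"dx": -0.7,"dy": -4,"dz": 0,"ax": 0,"ay": 0,"az": 0},
  {"dx": -0.8,"dy": -4,"dz": 0,"ax": 0,"ay": 0,"az": 0},
  {"dx": -0.7,"dy": -3.3,"dz": 0,"ax": 0,"ay": 0,"az": 0},
])

```text
t: 4.05
tool_pos: [0.4188, -0.1015, 0.4037]
eef_rot: [[-0.905, 0.426, 0.0], [0.426, 0.905, -0.0], [-0.0, -0.0, -1.0]]
force: [1.1, 0.6, -1.2]
grip_width: 0.106
gripper_force: 15.0
```

Call:
step_arm([
  {"dx": 0,"dy": 0,"dz": 2,"ax": 0,"ay": 0,"az": 0},
  {"dx": 0,"dy": 0,"dz": 4,"ax": 0,"ay": 0,"az": 0},
  {"dx": 0,"dy": 0,"dz": 4,"ax": 0,"ay": 0,"az": 0},
  {"dx": 0,"dy": 0,"dz": 2.5,"ax": 0,"ay": 0,"az": 0},
  {"dx": 0,"dy": 0,"dz": 1,"ax": 0,"ay": 0,"az": 0},
  {"dx": 0,"dy": 0,"dz": 0.6,"ax": 0,"ay": 0,"az": 0},
  {"dx": 0,"dy": 0,"dz": 0.4,"ax": 0,"ay": 0,"az": 0},
  {"dx": 0,"dy": 0,"dz": 0.2,"ax": 0,"ay": 0,"az": 0},
  {"dx": 0,"dy": 0,"dz": 0,"ax": 0,"ay": 0,"az": 0},
  {"dx": 0,"dy": 0,"dz": 0,"ax": 0,"ay": 0,"az": 0},
])

```text
t: 5.05
tool_pos: [0.4202, -0.1, 0.2577]
eef_rot: [[-0.905, 0.426, 0.002], [0.426, 0.905, -0.001], [-0.002, 0.0, -1.0]]
force: [-0.5, 0.3, -1.1]
grip_width: 0.11
gripper_force: 15.0
```

Call:
step_arm([
  {"dx": 0,"dy": 0,"dz": 0.2,"ax": 0,"ay": 0,"az": 0},
  {"dx": 0,"dy": 0,"dz": 0.1,"ax": 0,"ay": 0,"az": 0},
  {"dx": 0,"dy": 0,"dz": 0.05,"ax": 0,"ay": 0,"az": 0},
  {"dx": 0,"dy": 0,"dz": 0,"ax": 0,"ay": 0,"az": 0},
  {"dx": 0,"dy": 0,"dz": 0,"ax": 0,"ay": 0,"az": 0},
])

```text
t: 5.55
tool_pos: [0.4198, -0.0999, 0.2536]
eef_rot: [[-0.905, 0.426, 0.0], [0.426, 0.905, -0.0], [-0.0, 0.0, -1.0]]
force: [-2.2, 0.9, 5.3]
grip_width: 0.111
gripper_force: 15.0
```

On the bench. Releasing, then rising 12 cm.

Call:
step_arm([
  {"dx": 0,"dy": 0,"dz": 0,"ax": 0,"ay": 0,"az": 0},
  {"dx": 0,"dy": 0,"dz": 0,"ax": 0,"ay": 0,"az": 0},
  {"dx": 0,"dy": 0,"dz": 0,"ax": 0,"ay": 0,"az": 0},
  {"dx": 0,"dy": 0,"dz": 0,"ax": 0,"ay": 0,"az": 0},
  {"dx": 0,"dy": 0,"dz": -1,"ax": 0,"ay": 0,"az": 0},
  {"dx": 0,"dy": 0,"dz": -3,"ax": 0,"ay": 0,"az": 0},
  {"dx": 0,"dy": 0,"dz": -4,"ax": 0,"ay": 0,"az": 0},
  {"dx": 0,"dy": 0,"dz": -4,"ax": 0,"ay": 0,"az": 0},
  {"dx": 0,"dy": 0,"dz": 0,"ax": 0,"ay": 0,"az": 0},
], hand=0.2)

```text
t: 6.45
tool_pos: [0.4212, -0.1004, 0.3804]
eef_rot: [[-0.905, 0.426, 0.01], [0.426, 0.905, -0.004], [-0.011, 0.001, -1.0]]
force: [0.5, -1.0, 0.6]
grip_width: 0.599
gripper_force: 0.0
```

```bash
python3 - <<'E'
from h import *
import pickle
im=grab_frame('top')[...,::-1].copy();cv2.imwrite('pics/top2.png',im)
c=pickle.load(open('w3.pkl','rb'))
t=cam('top');pickle.dump(t,open('top.pkl','wb'))
a=cv2.resize(im[130:200,195:245],None,fx=8,fy=8,interpolation=3)
w=cv2.imread('pics/w3.png')
cv2.imwrite('pics/c2.png',a)
print(proj(t,[.42,-.1,.099]))
go([.42,-.238,.087],70.7)
E
```

```text
[[335.15433516 180.54632717]]
t 6.5 tcp [ 0.4207 -0.1002  0.3774] yaw 64.8 tilt [ 0.007 -0.003 -1.   ] | dx,dy,dz after turn [ -4.49 -13.03  12.34] az -0.103 j6 -85.0
```

View pics/c2.png

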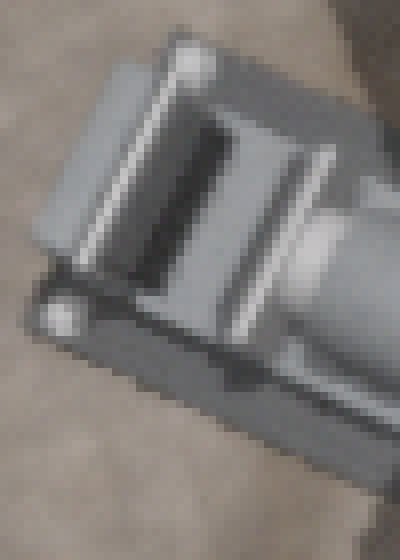

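The top view shows the empty slot with a light floor between the dark pads, but too coarsely to settle the gap (28–31 mm). I'll look straight down with the wrist camera.

```bash
python3 - <<'E'
from h import *
go([.527,.186,.137],64.8)
E
```

```text
t 6.5 tcp [ 0.4207 -0.1002  0.3774] yaw 64.8 tilt [ 0.007 -0.003 -1.   ] | dx,dy,dz after turn [ 2.57 30.42  7.34] az 0.0 j6 -85.0
```

Call:
step_arm([
  {"dx": 0.3,"dy": 3.4,"dz": 0,"ax": 0,"ay": 0,"az": 0},
  {"dx": 0.3,"dy": 4,"dz": 0,"ax": 0,"ay": 0,"az": 0},
  {"dx": 0.3,"dy": 4,"dz": 0,"ax": 0,"ay": 0,"az": 0},
  {"dx": 0.3,"dy": 4,"dz": 0,"ax": 0,"ay": 0,"az": 0},
  {"dx": 0.3,"dy": 4,"dz": 0,"ax": 0,"ay": 0,"az": 0},
  {"dx": 0.3,"dy": 4,"dz": 0,"ax": 0,"ay": 0,"az": 0},
  {"dx": 0.3,"dy": 4,"dz": 2,"ax": 0,"ay": 0,"az": 0},
  {"dx": 0.5,"dy": 3,"dz": 3,"ax": 0,"ay": 0,"az": 0},
  {"dx": 0,"dy": 0,"dz": 2,"ax": 0,"ay": 0,"az": 0},
  {"dx": 0,"dy": 0,"dz": 0,"ax": 0,"ay": 0,"az": 0},
  {"dx": 0,"dy": 0,"dz": 0,"ax": 0,"ay": 0,"az": 0},
])

```text
t: 7.6
tool_pos: [0.5252, 0.186, 0.3025]
eef_rot: [[-0.905, 0.426, -0.002], [0.426, 0.905, -0.001], [0.002, -0.002, -1.0]]
force: [0.5, -0.4, 0.2]
grip_width: 0.598
gripper_force: 0.0
```

```bash
python3 - <<'E'
from h import *
import pickle
go([.527,.186,.137],64.8)
c=cam('wrist');im=grab_frame('wrist')[...,::-1].copy();cv2.imwrite('pics/w4.png',im);pickle.dump(c,open('w4.pkl','wb'))
p=proj(c,[[.4995,.1994,.065]])[0];print(p)
u,v=p.astype(int);u0=max(u-65,0);v0=max(v-50,0);print(u0,v0)
cv2.imwrite('pics/w4c.png',cv2.resize(im[v0:v0+100,u0:u0+130],None,fx=6,fy=6,interpolation=3))
E
```

```text
t 7.6 tcp [0.5252 0.186  0.3025] yaw 64.8 tilt [-0.002 -0.001 -1.   ] | dx,dy,dz after turn [-0.17  0.08 -0.15] az 0.0 j6 -50.6
[323.72725155 180.77702792]
258 130
```

View pics/w4c.png

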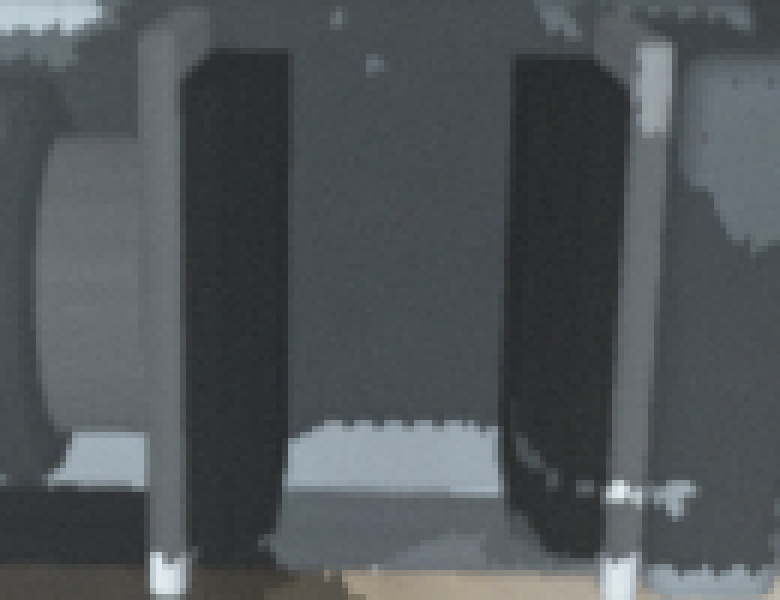

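Pad edges in the crop: near-end bottom corners at (292,50) and (513,55), far-end bevel starts at (284,490) and (505,500).

```bash
python3 - <<'E'
from h import *
import pickle
c=pickle.load(open('w4.pkl','rb'))
cal=np.radians(64.8);Y=np.array([np.cos(cal),np.sin(cal)]);X=np.array([Y[1],-Y[0]])
im=cv2.imread('pics/w4.png').astype(int).sum(2)
def m(u,v,z):
    p=ray(c,[[258+u/6-.4,130+v/6-.4]],z)[0][:2];return np.round([(p@X)*1000,(p@Y)*1000],1)
for v in(100,200,300,400): print(v,[[*m(290,v,z),*m(506 if v>200 else 510,v,z)] for z in(.03,.034,.065)])
for a in[(292,50,.034),(513,55,.034),(215,50,.075),(183,80,.075),(284,490,.065),(505,500,.065),(262,545,.075),(540,550,.075),(148,590,.075),(188,580,.075),(603,590,.075),(640,580,.075)]:print(a,m(*a))
for r in(145,160,175,190):print(r,im[r,300:350].tolist())
E
```

```text
100 [[np.float64(345.1), np.float64(378.0), np.float64(345.1), np.float64(409.6)], [np.float64(344.6), np.float64(378.2), np.float64(344.6), np.float64(409.3)], [np.float64(340.7), np.float64(379.8), np.float64(340.7), np.float64(407.0)]]
200 [[np.float64(359.6), np.float64(377.8), np.float64(359.6), np.float64(409.9)], [np.float64(358.9), np.float64(378.0), np.float64(358.9), np.float64(409.6)], [np.float64(353.2), np.float64(379.6), np.float64(353.2), np.float64(407.3)]]
300 [[np.float64(374.6), np.float64(377.6), np.float64(374.6), np.float64(409.6)], [np.float64(373.6), np.float64(377.8), np.float64(373.6), np.float64(409.3)], [np.float64(366.1), np.float64(379.4), np.float64(366.1), np.float64(407.1)]]
400 [[np.float64(390.1), np.float64(377.3), np.float64(390.1), np.float64(410.0)], [np.float64(388.9), np.float64(377.6), np.float64(388.9), np.float64(409.7)], [np.float64(379.5), np.float64(379.2), np.float64(379.5), np.float64(407.4)]]
(292, 50, 0.034) [337.7 378.6]
(513, 55, 0.034) [338.3 409.5]
(215, 50, 0.075) [333.7 371.6]
(183, 80, 0.075) [337.2 367.8]
(284, 490, 0.065) [3
[... 555 characters left out ...]
 234, 227, 230, 230, 229, 229, 234, 231, 230, 231, 230, 231, 235, 223, 222, 225, 225, 225, 222, 229, 228, 227, 234, 224, 227, 229, 229, 225, 229, 229, 193, 141, 130, 128, 138, 139, 130, 132]
175 [140, 139, 144, 144, 128, 137, 214, 227, 222, 235, 228, 222, 232, 231, 228, 229, 232, 232, 230, 228, 227, 225, 225, 230, 230, 229, 223, 232, 228, 228, 233, 228, 231, 231, 223, 225, 230, 226, 226, 228, 225, 226, 153, 129, 125, 137, 139, 133, 141, 134]
190 [138, 144, 144, 137, 135, 135, 216, 229, 233, 223, 226, 224, 227, 231, 229, 233, 233, 239, 229, 226, 233, 234, 232, 235, 227, 233, 233, 226, 229, 228, 228, 233, 229, 234, 234, 228, 235, 225, 229, 229, 226, 184, 143, 129, 136, 144, 147, 144, 143, 144]
```

The gap measures about 31 mm (inner face at y 378.1, fixed face at 409.4, slot centre at 393.7 in my rotated axes; near pad ends match x = -30). The 28 mm leaf should go in, and it's accepted for any gap of 28 mm or more. Going for the thick leaf, past the cartons on the robot's side.

Call:
step_arm([
  {"dx": -0.3,"dy": -3.4,"dz": -3,"ax": 0,"ay": 0,"az": 0},
  {"dx": -0.3,"dy": -3.8,"dz": -3,"ax": 0,"ay": 0,"az": 0},
  {"dx": -0.3,"dy": -3.8,"dz": -3,"ax": 0,"ay": 0,"az": 0},
  {"dx": -0.3,"dy": -3.8,"dz": -1,"ax": 0,"ay": 0,"az": 0},
  {"dx": -0.3,"dy": -3.8,"dz": 0,"ax": 0,"ay": 0,"az": 0},
  {"dx": -0.3,"dy": -4,"dz": 0,"ax": 0,"ay": 0,"az": 0},
  {"dx": -0.3,"dy": -4,"dz": 0,"ax": 0,"ay": 0,"az": 0},
  {"dx": -0.5,"dy": -3.8,"dz": 0,"ax": 0,"ay": 0,"az": 0},
])

```text
t: 8.45
tool_pos: [0.4185, -0.1018, 0.4055]
eef_rot: [[-0.904, 0.427, 0.004], [0.427, 0.904, -0.002], [-0.004, 0.0, -1.0]]
force: [1.6, -0.2, 0.1]
grip_width: 0.602
gripper_force: 0.0
```

Call:
step_arm([
  {"dx": -2,"dy": -4,"dz": 0,"ax": 0,"ay": 0,"az": 0},
  {"dx": -2,"dy": -4,"dz": 0,"ax": 0,"ay": 0,"az": 0},
  {"dx": -2,"dy": -4,"dz": 0,"ax": 0,"ay": 0,"az": 0},
  {"dx": -2,"dy": -4,"dz": 0,"ax": 0,"ay": 0,"az": 0},
  {"dx": -2,"dy": -4,"dz": 0,"ax": 0,"ay": 0,"az": 0},
  {"dx": -2,"dy": -4,"dz": 0,"ax": 0,"ay": 0,"az": 0},
  {"dx": 0,"dy": 0,"dz": 0,"ax": 0,"ay": 0,"az": 0.103},
  {"dx": 0,"dy": 0,"dz": 0,"ax": 0,"ay": 0,"az": 0.103},
  {"dx": 0,"dy": 0,"dz": 0,"ax": 0,"ay": 0,"az": 0},
  {"dx": 0,"dy": 0,"dz": 0,"ax": 0,"ay": 0,"az": 0},
])

```text
t: 9.45
tool_pos: [0.4258, -0.3684, 0.4047]
eef_rot: [[-0.8, 0.6, 0.002], [0.6, 0.8, -0.002], [-0.002, -0.0, -1.0]]
force: [-0.2, 0.8, 0.3]
grip_width: 0.6
gripper_force: 0.0
```

```bash
python3 - <<'E'
from h import *
import pickle
go([.426,-.367,.087],53)
c=cam('wrist');im=grab_frame('wrist')[...,::-1].copy();cv2.imwrite('pics/w5.png',im);pickle.dump(c,open('w5.pkl','wb'))
print(proj(c,[[.426,-.367,.099]])[0])
cv2.imwrite('pics/w5c.png',cv2.resize(im[80:320,180:500],None,fx=2.5,fy=2.5,interpolation=3))
E
```

```text
t 9.45 tcp [ 0.4258 -0.3684  0.4047] yaw 53.13 tilt [ 0.002 -0.002 -1.   ] | dx,dy,dz after turn [ 0.07  0.13 15.07] az 0.002 j6 -99.2
[322.64815573 190.46170675]
```

View pics/w5c.png

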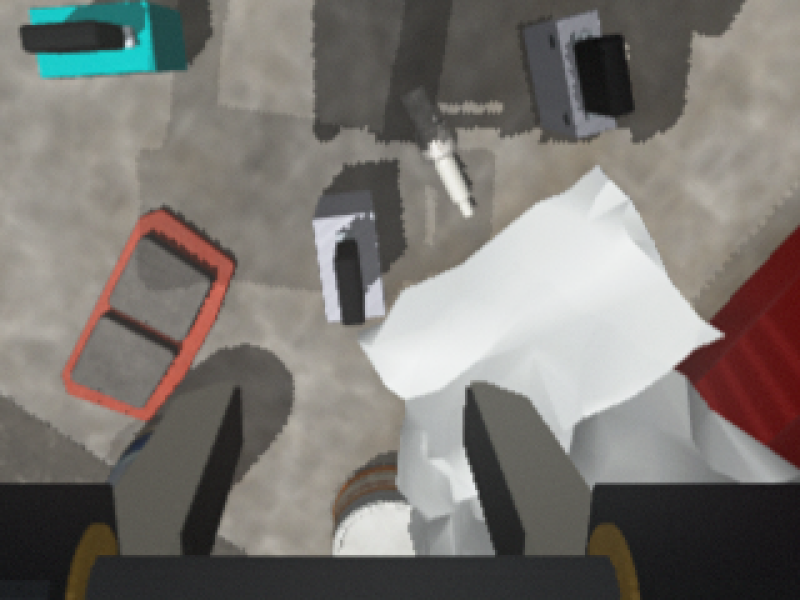

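The wrist view shows the thick leaf at crop (350,280), the middle at (580,80) and turquoise at (100,40). White paper lies close to the thick leaf's right side, with corners at crop (598,168) and (360,340). I'll compute the grip pose and the paper's height by comparing with the scene view.

```bash
python3 - <<'E'
from h import *
import pickle
c=pickle.load(open('w5.pkl','rb'));sc=cam('scene')
def m(u,v,z): return ray(c,[[180+u/2.5-.3,80+v/2.5-.3]],z)[0]
f=lambda *a:np.linalg.norm(m(*a[:3])-m(*a[3:]))*1000
print('thick plate thickness',f(313,218,.062,375,212,.062),f(328,322,.062,384,316,.062),'mid',f(570,137,.062,610,130,.062))
A=(m(313,218,.062)+m(375,212,.062))/2;B=(m(328,322,.062)+m(384,316,.062))/2
print('plate near/far mid',A.round(4),B.round(4),f(313,218,.062,328,322,.062),'dir',np.degrees(np.arctan2(*(A-B)[1::-1])),'centre',((A+B)/2).round(4))
g=m(353.5,322.5,.099);print('grip far top mid',g.round(4), 'grip width',f(342,323,.099,365,322,.099))
for e in((313,218,328,322),(375,212,384,316)):
    d=m(*e[2:],.062)-m(*e[:2],.062);print('edge dir',np.degrees(np.arctan2(d[1],d[0])))
for n,u,v in(('apex',598,168),('corner',360,340),('mid',550,290),('q',430,300),('right',722,335)):
    print(n,[(z,m(u,v,z)[:2].round(3).tolist(),proj(sc,m(u,v,z))[0].round().tolist()) for z in(0,.04,.08,.12)])
im=cv2.imread('pics/scene0.png');hsv=cv2.cvtColor(im,cv2.COLOR_BGR2HSV)
for r in range(140,270,10): print(r,''.join('#' if (hsv[r,x,2]>190 and hsv[r,x,1]<35) else '.' for x in range(380,520,3)))
E
```

```text
thick plate thickness 27.973401989615237 26.43754916384164 mid 17.379906343531314
plate near/far mid [ 0.4078 -0.3607  0.062 ] [ 0.4507 -0.386   0.062 ] 49.94528159720769 dir 149.4566496629825 centre [ 0.4293 -0.3733  0.062 ]
grip far top mid [ 0.4408 -0.3801  0.099 ] grip width 9.576847148511398
edge dir -29.66349731878345
edge dir -31.43076206073368
apex [(0, [0.477, -0.247], [384.0, 240.0]), (0.04, [0.465, -0.254], [384.0, 227.0]), (0.08, [0.453, -0.262], [384.0, 212.0]), (0.12, [0.44, -0.269], [384.0, 197.0])]
corner [(0, [0.48, -0.404], [441.0, 277.0]), (0.04, [0.467, -0.396], [436.0, 259.0]), (0.08, [0.455, -0.387], [431.0, 240.0]), (0.12, [0.442, -0.378], [426.0, 220.0])]
mid [(0, [0.519, -0.303], [417.0, 247.0]), (0.04, [0.502, -0.305], [414.0, 233.0]), (0.08, [0.486, -0.306], [411.0, 218.0]), (0.12, [0.469, -0.308], [408.0, 202.0])]
q [(0, [0.484, -0.359], [425.0, 265.0]), (0.04, [0.471, -0.355], [422.0, 248.0]), (0.08, [0.458, -0.351], [418.0, 231.0]), (0.12, [0.445, -0.347], [414.0, 213.0])]
right [(0, [0.6, -0.239], [422.0, 224.0]), (0.04, [0.575, -0.247], [419.0, 213.0]), (0.08, [0.55, -0.256], [416.0, 201.0]), (0.12, [0.525, -0.264], [413.0, 188.0])]
140 ...............................................
150 ...............................................
160 .................................#.............
170 ................##....#####.........######.....
180 ....................########..........#####....
190 ...................#....#########..............
200 ................................#####..........
210 ............###.##############....####.........
220 ........#######################....##.#........
230 ..#################################............
240 ....######.....###################.............
250 .......##......####################...##.......
260 .................######..........##..###.......
```

Thickness 28 mm confirms the thick leaf. Its grip centre is (0.4286, -0.373), yaw 59.5°, and the paper beside it stays under about 4 cm. Grasping.

Call:
step_arm([
  {"dx": 0,"dy": 0,"dz": 0,"ax": 0,"ay": 0,"az": -0.111},
  {"dx": -0.5,"dy": -0.3,"dz": 3,"ax": 0,"ay": 0,"az": 0},
  {"dx": 0,"dy": 0,"dz": 4,"ax": 0,"ay": 0,"az": 0},
  {"dx": 0,"dy": 0,"dz": 4,"ax": 0,"ay": 0,"az": 0},
  {"dx": 0,"dy": 0,"dz": 2.5,"ax": 0,"ay": 0,"az": 0},
  {"dx": 0,"dy": 0,"dz": 1.1,"ax": 0,"ay": 0,"az": 0},
  {"dx": 0,"dy": 0,"dz": 0.4,"ax": 0,"ay": 0,"az": 0},
  {"dx": 0,"dy": 0,"dz": 0,"ax": 0,"ay": 0,"az": 0},
  {"dx": 0,"dy": 0,"dz": 0,"ax": 0,"ay": 0,"az": 0},
])

```text
t: 10.4
tool_pos: [0.4296, -0.3738, 0.2553]
eef_rot: [[-0.861, 0.509, 0.002], [0.509, 0.861, -0.002], [-0.003, -0.001, -1.0]]
force: [-0.3, -0.0, -0.2]
grip_width: 0.601
gripper_force: 0.0
```

Call:
step_arm([
  {"dx": 0,"dy": 0,"dz": 0,"ax": 0,"ay": 0,"az": 0},
  {"dx": 0,"dy": 0,"dz": 0,"ax": 0,"ay": 0,"az": 0},
  {"dx": 0,"dy": 0,"dz": 0,"ax": 0,"ay": 0,"az": 0},
  {"dx": 0,"dy": 0,"dz": 0,"ax": 0,"ay": 0,"az": 0},
  {"dx": 0,"dy": 0,"dz": 0,"ax": 0,"ay": 0,"az": 0},
  {"dx": 0,"dy": 0,"dz": 0,"ax": 0,"ay": 0,"az": 0},
  {"dx": 0,"dy": 0,"dz": 0,"ax": 0,"ay": 0,"az": 0},
  {"dx": 0,"dy": 0,"dz": 0,"ax": 0,"ay": 0,"az": 0},
], hand=-1, newtons=15)

```text
t: 11.2
tool_pos: [0.4289, -0.3732, 0.2532]
eef_rot: [[-0.86, 0.51, -0.0], [0.51, 0.86, 0.0], [0.0, 0.0, -1.0]]
force: [0.4, 0.3, 0.8]
grip_width: 0.104
gripper_force: 15.0
```

Call:
step_arm([
  {"dx": 0,"dy": 0,"dz": -2,"ax": 0,"ay": 0,"az": 0},
  {"dx": 0,"dy": 0,"dz": -4,"ax": 0,"ay": 0,"az": 0},
  {"dx": 0,"dy": 0,"dz": -4,"ax": 0,"ay": 0,"az": 0},
  {"dx": 0,"dy": 0,"dz": -4,"ax": 0,"ay": 0,"az": 0},
  {"dx": 2.4,"dy": 3.8,"dz": 0,"ax": 0,"ay": 0,"az": 0},
  {"dx": 2.4,"dy": 3.8,"dz": 0,"ax": 0,"ay": 0,"az": 0},
  {"dx": 2.5,"dy": 3.8,"dz": 0,"ax": 0,"ay": 0,"az": 0},
  {"dx": 2.5,"dy": 3.8,"dz": 0,"ax": 0,"ay": 0,"az": 0},
  {"dx": 2.5,"dy": 3.9,"dz": 0,"ax": 0,"ay": 0,"az": 0},
  {"dx": 2.4,"dy": 3.9,"dz": 0,"ax": 0,"ay": 0,"az": 0},
])

```text
t: 12.2
tool_pos: [0.419, -0.0987, 0.393]
eef_rot: [[-0.86, 0.51, -0.0], [0.51, 0.86, 0.0], [0.0, 0.0, -1.0]]
force: [1.3, 1.0, -2.2]
grip_width: 0.11
gripper_force: 15.0
```

Call:
step_arm([
  {"dx": 1,"dy": 3.7,"dz": 0,"ax": 0,"ay": 0,"az": 0},
  {"dx": 1,"dy": 3.7,"dz": 0,"ax": 0,"ay": 0,"az": 0},
  {"dx": 1,"dy": 3.7,"dz": 0,"ax": 0,"ay": 0,"az": 0},
  {"dx": 1,"dy": 3.7,"dz": 0,"ax": 0,"ay": 0,"az": 0},
  {"dx": 1.1,"dy": 3.7,"dz": 0,"ax": 0,"ay": 0,"az": 0},
  {"dx": 1.1,"dy": 3.8,"dz": 0,"ax": 0,"ay": 0,"az": 0},
  {"dx": 1.1,"dy": 3.8,"dz": 0,"ax": 0,"ay": 0,"az": 0},
  {"dx": 1.1,"dy": 3.8,"dz": 0,"ax": 0,"ay": 0,"az": 0},
  {"dx": 0,"dy": 0,"dz": 0,"ax": 0,"ay": 0,"az": -0.095},
  {"dx": 0,"dy": 0,"dz": 0,"ax": 0,"ay": 0,"az": 0},
  {"dx": 0,"dy": 0,"dz": 0,"ax": 0,"ay": 0,"az": 0},
])

```text
t: 13.3
tool_pos: [0.4996, 0.1994, 0.3928]
eef_rot: [[-0.904, 0.428, -0.001], [0.428, 0.904, -0.0], [0.001, -0.001, -1.0]]
force: [-0.4, -0.4, -1.6]
grip_width: 0.107
gripper_force: 15.0
```

```bash
python3 - <<'E'
from h import *
go([.5001,.1997,.1162],64.8)
E
```

```text
t 13.3 tcp [0.4996 0.1994 0.3928] yaw 64.67 tilt [-0.001 -0.    -1.   ] | dx,dy,dz after turn [-0.03  0.05 10.96] az -0.002 j6 -48.4
```

Call:
step_arm([
  {"dx": 0,"dy": 0.05,"dz": 2,"ax": 0,"ay": 0,"az": 0},
  {"dx": 0,"dy": 0,"dz": 2.5,"ax": 0,"ay": 0,"az": 0},
  {"dx": 0,"dy": 0,"dz": 1.3,"ax": 0,"ay": 0,"az": 0},
  {"dx": 0,"dy": 0,"dz": 0.6,"ax": 0,"ay": 0,"az": 0},
  {"dx": 0,"dy": 0,"dz": 0.3,"ax": 0,"ay": 0,"az": 0},
  {"dx": 0,"dy": 0,"dz": 0.3,"ax": 0,"ay": 0,"az": 0},
  {"dx": 0,"dy": 0,"dz": 0.2,"ax": 0,"ay": 0,"az": 0},
  {"dx": 0,"dy": 0,"dz": 0,"ax": 0,"ay": 0,"az": 0},
  {"dx": 0,"dy": 0,"dz": 0,"ax": 0,"ay": 0,"az": 0},
])

```text
t: 14.2
tool_pos: [0.5001, 0.2002, 0.3217]
eef_rot: [[-0.905, 0.426, 0.001], [0.426, 0.905, 0.0], [-0.001, 0.0, -1.0]]
force: [0.2, -0.0, -1.7]
grip_width: 0.108
gripper_force: 15.0
```

Call:
step_arm([
  {"dx": 0,"dy": 0,"dz": 0.2,"ax": 0,"ay": 0,"az": 0},
  {"dx": 0,"dy": 0,"dz": 0.2,"ax": 0,"ay": 0,"az": 0},
  {"dx": 0,"dy": 0,"dz": 0.2,"ax": 0,"ay": 0,"az": 0},
  {"dx": 0,"dy": 0,"dz": 0.2,"ax": 0,"ay": 0,"az": 0},
  {"dx": 0,"dy": 0,"dz": 0,"ax": 0,"ay": 0,"az": 0},
])

```text
t: 14.7
tool_pos: [0.4998, 0.2, 0.3127]
eef_rot: [[-0.905, 0.426, -0.001], [0.426, 0.905, -0.0], [0.001, -0.001, -1.0]]
force: [0.3, -0.3, -1.4]
grip_width: 0.102
gripper_force: 15.0
```

The foot is past the bevel with no contact force. Continuing down.

Call:
step_arm([
  {"dx": 0,"dy": 0,"dz": 0.2,"ax": 0,"ay": 0,"az": 0},
  {"dx": 0,"dy": 0,"dz": 0.3,"ax": 0,"ay": 0,"az": 0},
  {"dx": 0,"dy": 0,"dz": 0.3,"ax": 0,"ay": 0,"az": 0},
  {"dx": 0,"dy": 0,"dz": 0.3,"ax": 0,"ay": 0,"az": 0},
  {"dx": 0,"dy": 0,"dz": 0.3,"ax": 0,"ay": 0,"az": 0},
  {"dx": 0,"dy": 0,"dz": 0,"ax": 0,"ay": 0,"az": 0},
])

```text
t: 15.3
tool_pos: [0.4997, 0.2, 0.2985]
eef_rot: [[-0.905, 0.426, -0.001], [0.426, 0.905, -0.0], [0.001, -0.001, -1.0]]
force: [0.3, 0.1, -2.3]
grip_width: 0.106
gripper_force: 15.0
```

Call:
step_arm([
  {"dx": 0,"dy": 0,"dz": 0.3,"ax": 0,"ay": 0,"az": 0},
  {"dx": 0,"dy": 0,"dz": 0.3,"ax": 0,"ay": 0,"az": 0},
  {"dx": 0,"dy": 0,"dz": 0.3,"ax": 0,"ay": 0,"az": 0},
  {"dx": 0,"dy": 0,"dz": 0.3,"ax": 0,"ay": 0,"az": 0},
  {"dx": 0,"dy": 0,"dz": 0.2,"ax": 0,"ay": 0,"az": 0},
  {"dx": 0,"dy": 0,"dz": 0,"ax": 0,"ay": 0,"az": 0},
  {"dx": 0,"dy": 0,"dz": 0,"ax": 0,"ay": 0,"az": 0},
])

```text
t: 16.0
tool_pos: [0.5, 0.2001, 0.2852]
eef_rot: [[-0.905, 0.426, -0.0], [0.426, 0.905, -0.0], [0.0, -0.0, -1.0]]
force: [0.7, -0.7, -1.2]
grip_width: 0.109
gripper_force: 15.0
```

Foot is about 2 mm above the floor. Final bit, then release and rise.

Call:
step_arm([
  {"dx": 0,"dy": 0,"dz": 0.1,"ax": 0,"ay": 0,"az": 0},
  {"dx": 0,"dy": 0,"dz": 0.1,"ax": 0,"ay": 0,"az": 0},
  {"dx": 0,"dy": 0,"dz": 0,"ax": 0,"ay": 0,"az": 0},
  {"dx": 0,"dy": 0,"dz": 0,"ax": 0,"ay": 0,"az": 0},
])

```text
t: 16.4
tool_pos: [0.5001, 0.2001, 0.2834]
eef_rot: [[-0.905, 0.426, 0.0], [0.426, 0.905, 0.0], [-0.0, 0.0, -1.0]]
force: [0.8, 0.4, 0.3]
grip_width: 0.106
gripper_force: 15.0
```

Call:
step_arm([
  {"dx": 0,"dy": 0,"dz": 0,"ax": 0,"ay": 0,"az": 0},
  {"dx": 0,"dy": 0,"dz": 0,"ax": 0,"ay": 0,"az": 0},
  {"dx": 0,"dy": 0,"dz": 0,"ax": 0,"ay": 0,"az": 0},
  {"dx": 0,"dy": 0,"dz": 0,"ax": 0,"ay": 0,"az": 0},
  {"dx": 0,"dy": 0,"dz": -1,"ax": 0,"ay": 0,"az": 0},
  {"dx": 0,"dy": 0,"dz": -3,"ax": 0,"ay": 0,"az": 0},
  {"dx": 0,"dy": 0,"dz": -4,"ax": 0,"ay": 0,"az": 0},
  {"dx": 0,"dy": 0,"dz": -4,"ax": 0,"ay": 0,"az": 0},
  {"dx": 0,"dy": 0,"dz": 0,"ax": 0,"ay": 0,"az": 0},
  {"dx": 0,"dy": 0,"dz": 0,"ax": 0,"ay": 0,"az": 0},
], hand=0.2)

```text
t: 17.4
tool_pos: [0.5003, 0.2002, 0.4053]
eef_rot: [[-0.905, 0.426, 0.004], [0.426, 0.905, 0.001], [-0.003, 0.002, -1.0]]
force: [-0.6, 0.3, -1.0]
grip_width: 0.596
gripper_force: 0.0
```

Numeric check, without viewing another picture.

```bash
python3 - <<'E'
from h import *
c=cam('wrist');im=grab_frame('wrist')
def blob(im,c,x,y,z,yaw,r):
    a=np.radians(yaw-90);d=np.array([np.cos(a),np.sin(a),0])*.015
    P=[np.array([x,y,z])+s*d-[0,0,h] for s in(-1,1) for h in(0,.034)]
    p=proj(c,P);u,v=p.mean(0);k=(im.max(2)<38)
    k[:int(v-r)]=0;k[int(v+r)+1:]=0;k[:,:int(u-r)]=0;k[:,int(u+r)+1:]=0
    n,_,st,ce=cv2.connectedComponentsWithStats(k.astype(np.uint8));i=1+st[1:,4].argmax() if n>1 else 0
    print('expected box',p.min(0).round(1),p.max(0).round(1),'dark',st[i],ce[i].round(1))
blob(im,c,.5,.2,.129,64.8,30)
t=cam('top');im=grab_frame('top')
blob(im,t,.42,-.1,.099,64.8,10);blob(im,t,.42,-.238,.099,70.7,10)
E
```

```text
expected box [320.4 175.5] [320.4 214.9] dark [316 179   8  10  27] [319.  182.1]
expected box [332.6 175.2] [337.5 187.7] dark [333 186   1   1   1] [333. 186.]
expected box [385.6 173.5] [391.1 186.4] dark [387 176   3   7   8] [387.9 179.1]
```

```bash
python3 - <<'E'
from h import *
im=grab_frame('wrist').max(2)
for r in range(165,226,3): print(r,' '.join(f'{x:3d}' for x in im[r,290:352:2]))
im=grab_frame('top').max(2)
for r in range(172,194,2): print(r,' '.join(f'{x:3d}' for x in im[r,325:346]))
E
```

```text
165  98 112 240 212  60  55  56  56  54  58 104 103 104 105 102 106 107 108 105 109 105 104  90  53  53  52  51  53  58 112 116
168 125 130 238 216  63  56  55  54  55  85 105 104 106 101 107 105 107 107 109 105 106 104 100  52  53  54  55  53  55 116 114
171 153 148 237 215  70  58  56  54  57 110 115 118 120 116 117 117 119 123 117 116 117 116 118  55  51  53  53  55  64 115 114
174 183 167 237 210  64  60  62  60  62 122 115 124 115 116 121 121 115 115 116 116 117 118 112  56  53  75  80  71 100 145 162
177 199 176 237 211 107 110  73  65  61 231 237 241 230 243 147 102 106 107 117 116 112 115 114  56  53  82  89 102 125 238 215
180 218 191 237 211 107 107  73  65  60 233 242 239 235 237 157  76  72  75 107 115 115 115 113  57  52  83  96 103 148 238 201
183 227 194 236 210 108 109  73  67  60 227 236 236 238 186  36  41  39  36  58 116 115 114 113  55  56  87  92 102 168 237 175
186 237 208 236 211 109 111  72  66  62 222 238 238 241 158  36  39  37  40  47 116 113 116 119  57  54  87  99 103 182 238 155
189 233 227 238 213 109 112  74  66  66 203 239 235 236 139  36  40  39  37 
[... 1855 characters left out ...]
 140 137 141 142 137 139 146 142 108  67  48  52  52  82 132 140 148 152 153 155 157
180 140 139 140 134 104 100  95  92  58  55  49  57  56 103 125 147 151 149 152 147 151
182 147 142 107  91  93  90  87  58  49  50  55  62 108 115 131 146 153 152 147 146 149
184  96  99  92  93  90  82  69  53  54  56  63 112 113 122 139 141 145 146 145 146 147
186  92  93  93  91  87  84  73  48  31  55 119 119 125 142 144 144 142 143 146 149 147
188  87  80  85  89  96 115 148 137 132 124 112 123 133 143 147 152 151 151 150 149 150
190  84  83  82  96 155 179 193 199 196 144 121 139 148 150 151 152 152 153 153 153 152
192  88  85  85  86  82  85  97 113 119 114 125 136 145 145 144 145 150 153 156 155 150
```

The thick leaf stands upright between the pads with its grip where expected. The thin leaf stands at its set-down place and the middle leaf is untouched.

```bash
python3 -c "
from bench import *
print(hand_in())"
```

```text
the job is handed in; nothing more can be done
None
```

I handed the job in at about 18 s: the thick (28 mm) leaf stands let go on the slot floor in a gap I measured at about 31 mm, it went in without any contact force, the thin and middle leaves stand on the bench clear of the caliper, and the hand-in returned no verdict.

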